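# Stage standoff posts by height on the marked strip

## Task

Get the four aluminium standoff posts ready for assembly: stand them upright on the aluminium strip, one centred on each ring mark, in order of height, with the tallest on the mark next to the black end stop and the shortest at the other end. Do not shift the little circuit-board stack, and leave the posts standing free.

Things in the scene. Friction and masses are not known exactly. Their poses are not given: they have to be found in the camera images.
- post_100: one of four loose bare-aluminium standoff posts, alike but for height: this one is 100 mm tall. Upright round shaft 24 mm in diameter on a round foot 36 mm in diameter and 4 mm thick (the foot is part of the 100 mm), standing on the bench; about 150 g. Origin at the centre of its underside, z up along the shaft.
- post_80: one of four loose bare-aluminium standoff posts, alike but for height: this one is 80 mm tall. Upright round shaft 24 mm in diameter on a round foot 36 mm in diameter and 4 mm thick (the foot is part of the 80 mm), standing on the bench; about 126 g. Origin at the centre of its underside, z up along the shaft.
- post_60: one of four loose bare-aluminium standoff posts, alike but for height: this one is 60 mm tall. Upright round shaft 24 mm in diameter on a round foot 36 mm in diameter and 4 mm thick (the foot is part of the 60 mm), standing on the bench; about 102 g. Origin at the centre of its underside, z up along the shaft.
- post_40: one of four loose bare-aluminium standoff posts, alike but for height: this one is 40 mm tall. Upright round shaft 24 mm in diameter on a round foot 36 mm in diameter and 4 mm thick (the foot is part of the 40 mm), standing on the bench; about 78 g. Origin at the centre of its underside, z up along the shaft.
- mark_a: one of four identical flat black ring marks (46 mm outer diameter, with a centre dot) in a straight row at 56 mm spacing, order a-b-c-d, on a fixed aluminium strip 70 mm wide, 300 mm long and 8 mm thick lying on the bench. Origin at the ring's centre on the strip's top face, 8 mm above the bench; y runs along the row from a to d, z up. The mark is at one end of the row.
- mark_b: one of four identical flat black ring marks (46 mm outer diameter, with a centre dot) in a straight row at 56 mm spacing, order a-b-c-d, on a fixed aluminium strip 70 mm wide, 300 mm long and 8 mm thick lying on the bench. Origin at the ring's centre on the strip's top face, 8 mm above the bench; y runs along the row from a to d, z up. The mark is inside the row.
- mark_c: one of four identical flat black ring marks (46 mm outer diameter, with a centre dot) in a straight row at 56 mm spacing, order a-b-c-d, on a fixed aluminium strip 70 mm wide, 300 mm long and 8 mm thick lying on the bench. Origin at the ring's centre on the strip's top face, 8 mm above the bench; y runs along the row from a to d, z up. The mark is inside the row.
- mark_d: one of four identical flat black ring marks (46 mm outer diameter, with a centre dot) in a straight row at 56 mm spacing, order a-b-c-d, on a fixed aluminium strip 70 mm wide, 300 mm long and 8 mm thick lying on the bench. Origin at the ring's centre on the strip's top face, 8 mm above the bench; y runs along the row from a to d, z up. The mark is at one end of the row.
- end_stop: fixed black block 50 mm across the strip, 26 mm along it, 40 mm tall, with a steel screw head 5 mm high on top, standing on one end of the strip in line with the marks, its centre 47 mm beyond the end mark (beside mark a or mark d: it changes). The other end of the strip carries only a flat steel plate. Origin at the centre of its underside on the strip.
- board_stack: loose stack of three small green circuit boards, 50 x 50 mm, about 50 mm tall, on four brass pillars, standing on the bench among the posts; not to be shifted. Origin at the centre of its underside, z up.
Not all that is in view belongs to the job. Leave any red look-alike of the post_60 alone.

How it is judged:
By the outcome, as a careful person would: the job done as asked, in the order asked, and still so for the second after the job is handed in, with the robot touching nothing.
It also fails if it takes over 91 s, if anything falls off the work surface, if the arm or the gripper's body presses on something with over 40 N, if the wrist force passes 120 N, or if a joint passes its speed limit or range.

## Robot

A 6-joint arm with a two-finger parallel gripper is mounted at the origin on the work surface. World frame = base frame: x ahead of the robot, y to its left, z up, the work surface at z = 0. Lengths are in m, angles in rad, forces in N, time in s.
With the tool pointing down it reaches from about 0.4 to 0.825 m from the base axis. Payload 7 kg.
Tool frame: the origin (TCP) lies between the finger pads; the fingertips stand 8 mm ahead of it and the grasp point (between the pads) lies 11 mm behind it (arm.finger_overhang is the distance from the TCP to the fingertips, in m); z points along the fingers, y is the line along which they close (so a half turn about z gives the same grasp; the last joint's range is limited). The gripper opens to 88 mm and grips with 3 to 60 N. Pads are 19 mm wide; open, the fingers measure 130 mm over their backs; the gripper's body (78 mm by 193 mm) begins 47 mm behind the grasp point.
Start: joints at [1.592, 0.359, 0.012, 0, -1.224, -0.288], TCP at [0.178, 0.651, 0.235] pointing down, gripper open.
Joint ranges: [-3.07, 3.07], [-1.43, 2.12], [-1.02, 1.25], [-3.03, 1.67], [-3.05, -0], [-3.03, 3.03]. Speed limits (rad/s): [2.39, 2.39, 3.01, 3.14, 3.14, 3.14].

## Interface

Orientations are given as [roll, pitch, yaw] about the fixed x, y, z axes, in that order (R = Rz(yaw) Ry(pitch) Rx(roll)).
In Python, from station import arm gives the robot as it stands.
- The arm moves only by the tool move_arm, never from a script. Its argument "rows" is text: rows parted by semicolons, each of 7 numbers parted by spaces: the turn, a rotation vector about the tool's x, y, z in degrees, then the shift along the tool's x, y, z in m, then the finger opening in m, from 0 to 0.0876. A call has 1 to 8 rows; each row shifts and turns the commanded pose from where the row before left it, along the tool's axes as they then stand; what a row does not reach is not made up. A row lasts 1/8 s, in which the tool goes at most 62.5 mm and 10.7 degrees, less where a joint would pass 70% of its speed; a pose out of reach is approached as far as the arm can. A call is refused whole if a number of a shift passes 0.0625 or a number of a turn 10.7, either way. A call with a gripper value outside its range is refused whole. The fingers move at their own pace and stop on an object; "squeeze" is the grip in N (left out, the last holds). Time passes only in rows, so rows that do not move let the fingers close. It gives the time, the measured TCP pose, the force, the opening and the grip force at its end, in the units of the state.
- arm.get_state(): the state, without advancing time (a new reading comes with each control period).
- arm.grab_frame(name): name is "scene" or "top" or "wrist"; returns (picture, depth): 480x640x3 uint8, blue, green, red; 480x640 float32, m along the optical axis (not along the pixel's ray), 0 where there is no reading.
- arm.camera_model(name): a dict with "mtx" (3x3 intrinsics, pixels), "camera_from_world" (4x4, takes a point from world to camera coordinates); the wrist camera has in their place "mount" (4x4, takes a point from camera to tool coordinates, whose origin is the TCP and whose axes are the flange's). Camera axes: x right, y down, z forward; pixel columns grow to the right and rows downward; lengths in m; the calibration is good to about 2 mm. A picture is of the moment at which its call begins: read the wrist's pose just before it. camera_model takes no time and is no camera call.
- arm.job_done(): hands the job in; it is judged then, once.
The state is a dict: "t": time; "q": joint angles; "qd": joint speeds; "joint_efforts": joint torques, N m; "eef_pos": TCP position; "ee_rot": TCP orientation; "force": force on the tool from outside, world axes, zero at the start; "moment": the same for the moment, N m; "width": finger opening in m; "gripper_force": force on a finger pad.
Only numpy, scipy, OpenCV 4.12 (cv2) and the standard library are available. Lean on these libraries where they do the work, as an engineer would, in place of code of your own. Each camera call takes 0.05 s, during which the arm holds its last target. There are 200 camera calls.

## Working session

There is one attempt and no reset: what is moved stays moved. The work goes in short steps, Python scripts to look and compute and a tool call to move; the robot and the scene stay as the last step left them, time stands still between calls to the robot, and variables do not carry over. Pictures are saved under pics/ and viewed, at most 14 in all, crops included, and the job is handed in when it is done.

Besides the shell and the picture viewer there is one more tool, called after ">>>" in YAML: its name, and indented under it one key for each argument. move_arm: Moves the arm, as the interface text tells. Its arguments: {"type":"object","properties":{"rows":{"type":"string"},"squeeze":{"type":"number"}},"required":["rows"]}

```bash
ls; mkdir -p pics
python3 - <<'E'
from station import arm
import cv2,numpy as np
ims=[]
for n in("scene","top"):
    p,d=arm.grab_frame(n); cv2.imwrite(f"pics/{n}0.png",p); np.save(f"pics/{n}0.npy",d)
    m=arm.camera_model(n); print(n,np.round(m["mtx"],1).tolist(),np.round(m["camera_from_world"],3).tolist())
s=arm.get_state(); print(s)
print(np.round(arm.camera_model("wrist")["mount"],3).tolist())
E
```

```text
pics
scene [[563.7, 0.0, 322.7], [0.0, 563.7, 240.9], [0.0, 0.0, 1.0]] [[0.481, 0.877, 0.006, -0.283], [0.581, -0.313, -0.751, -0.282], [-0.657, 0.365, -0.66, 1.379], [0.0, 0.0, 0.0, 1.0]]
top [[438.6, 0.0, 309.7], [0.0, 438.6, 244.4], [0.0, 0.0, 1.0]] [[-0.002, -1.0, -0.007, 0.026], [-0.996, 0.003, -0.089, 0.587], [0.089, 0.007, -0.996, 0.82], [0.0, 0.0, 0.0, 1.0]]
{'t': 0.1, 'q': array([ 1.59208107e+00,  3.59313718e-01,  1.11492659e-02, -3.04664095e-04,
       -1.22412711e+00, -2.88094936e-01]), 'qd': array([-1.50637301e-03, -3.47841457e-03,  1.16331591e-03, -2.54064493e-04,
       -3.44577870e-05, -5.96082620e-04]), 'joint_efforts': array([-2.10880103e-04, -5.84163308e+01,  2.93751973e+01,  7.01558277e+00,
        1.02112195e-02, -4.75372633e-05]), 'eef_pos': array([0.17788561, 0.6506861 , 0.23371755]), 'ee_rot': array([ 3.14007766e+00, -1.50257312e-04, -2.66913806e-01]), 'force': array([-0.2339972 , -1.08949581,  0.09040412]), 'moment': array([-0.02838594,  0.04443578, -0.00071404]), 'gripper_force': 0.0, 'width': 0.08793361818646644}
[[-0.0, -0.957, -0.29, 0.079], [1.0, -0.0, -0.001, -0.0], [0.001, -0.29, 0.957, -0.15], [0.0, 0.0, 0.0, 1.0]]
```

View pics/top0.png

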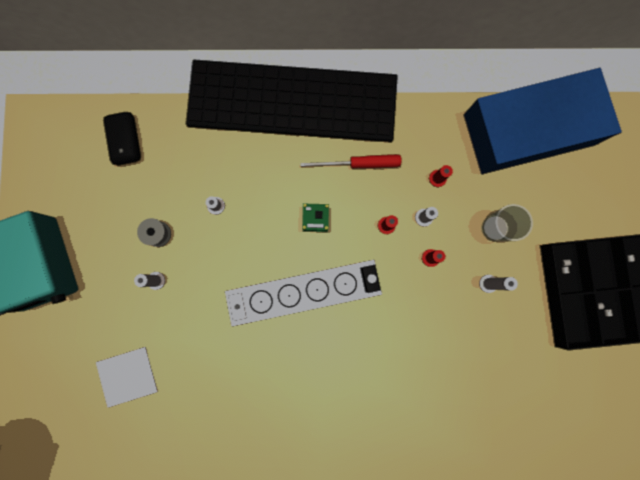

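View pics/scene0.png

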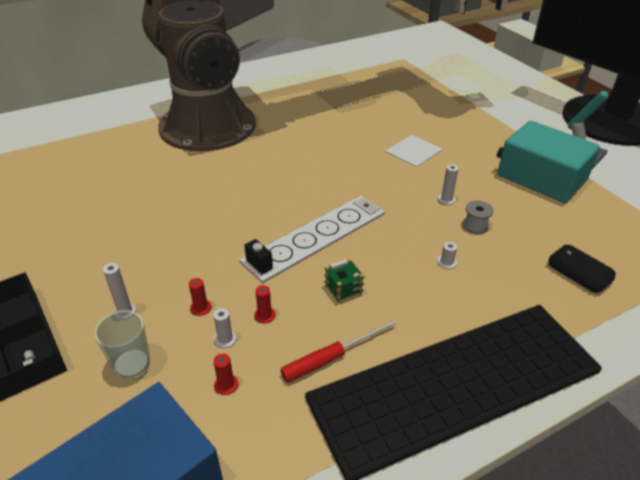

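Top view: bare posts have caps at about (215,205) shortest, (429,215) second shortest, (143,281) and (510,284) the two tall ones. The end stop is at (370,278), and the ring row runs (261,301) to (345,284). The red look-alikes at (440,176), (388,224) and (433,257) are not to be touched, nor the grey spool (152,232). Next I measure heights and positions.

```bash
cat > h.py <<'E'
import numpy as np,cv2
from station import arm
def cam(n,st=None):
    m=arm.camera_model(n)
    if n!="wrist": return m["mtx"],np.linalg.inv(m["camera_from_world"])
    r,p,y=st["ee_rot"]; c,s=np.cos,np.sin
    R=np.array([[c(y),-s(y),0],[s(y),c(y),0],[0,0,1]])@np.array([[c(p),0,s(p)],[0,1,0],[-s(p),0,c(p)]])@np.array([[1,0,0],[0,c(r),-s(r)],[0,s(r),c(r)]])
    T=np.eye(4);T[:3,:3]=R;T[:3,3]=st["eef_pos"]; return m["mtx"],T@m["mount"]
def plane(K,W,uv,z):
    r=W[:3,:3]@np.linalg.inv(K)@np.array([uv[0],uv[1],1.]); o=W[:3,3]
    return o+r*(z-o[2])/r[2]
def cloud(K,W,d):
    v,u=np.mgrid[:480,:640]; P=np.stack([(u-K[0,2])/K[0,0]*d,(v-K[1,2])/K[1,1]*d,d],-1)
    return P@W[:3,:3].T+W[:3,3]
E
python3 - <<'E'
from h import *
K,W=cam("top"); im=cv2.imread("pics/top0.png"); d=np.load("pics/top0.npy"); P=cloud(K,W,d)
for n,(u,v) in dict(p40=(215,205),p60=(429,215),p80=(143,281),p100=(510,284),glass=(512,222),spool=(152,232),stop=(370,275),board=(316,218),redL=(388,224),redD=(433,257),redU=(440,176)).items():
    sl=np.s_[v-14:v+15,u-14:u+15]; q=P[sl].reshape(-1,3); q=q[d[sl].ravel()>0]; zt=np.percentile(q[:,2],98)
    t=q[q[:,2]>zt-.006]; print(n,"ztop",zt.round(4),"xy mid",((t.min(0)+t.max(0))/2).round(4)[:2],"mean",t.mean(0).round(4)[:2],len(t))
g=cv2.cvtColor(im,cv2.COLOR_BGR2GRAY); big=cv2.resize(g[255:330,220:390],None,fx=4,fy=4,interpolation=cv2.INTER_CUBIC)
b=cv2.threshold(big,75,255,cv2.THRESH_BINARY_INV)[1]
cs,_=cv2.findContours(b,cv2.RETR_LIST,cv2.CHAIN_APPROX_NONE); 
for c in cs:
    if len(c)<40: continue
    e=cv2.fitEllipse(c); 
    if 50<e[1][0]<130 and e[1][1]/e[1][0]<1.4:
        uv=((e[0][0]-1.5)/4+220,(e[0][1]-1.5)/4+255); print("ring",np.round(uv,1),np.round(e[1],0),plane(K,W,uv,.008).round(4))
crops=[cv2.resize(im[v-32:v+33,u-45:u+46],(360,260),interpolation=cv2.INTER_CUBIC) for u,v in((215,205),(425,217),(150,270),(495,270))]
cv2.imwrite("pics/crops.png",np.vstack([np.hstack(crops[:2]),np.hstack(crops[2:])]))
# scene check of caps
E
```

```text
p40 ztop 0.0419 xy mid [0.6681 0.2133] mean [0.6676 0.213 ] 125
p60 ztop 0.0619 xy mid [ 0.6424 -0.2019] mean [ 0.6426 -0.2018] 132
p80 ztop 0.0822 xy mid [0.5188 0.3287] mean [0.5186 0.3285] 145
p100 ztop 0.1017 xy mid [ 0.5112 -0.3248] mean [ 0.5115 -0.3244] 156
glass ztop 0.086 xy mid [ 0.6216 -0.3407] mean [ 0.6231 -0.3391] 84
spool ztop 0.0453 xy mid [0.6113 0.3266] mean [0.6115 0.3272] 579
stop ztop 0.0539 xy mid [ 0.5238 -0.09  ] mean [ 0.523  -0.0895] 217
board ztop 0.0501 xy mid [0.6385 0.0139] mean [0.637  0.0139] 332
redL ztop 0.0619 xy mid [ 0.6273 -0.1273] mean [ 0.627  -0.1273] 129
redD ztop 0.0618 xy mid [ 0.562  -0.2128] mean [ 0.5622 -0.2129] 137
redU ztop 0.062 xy mid [ 0.7223 -0.232 ] mean [ 0.7219 -0.2314] 128
ring [259.9 301. ] [83. 92.] [0.478  0.1219 0.008 ]
ring [288.5 294.1] [90. 98.] [0.4914 0.066  0.008 ]
ring [316.1 285.6] [ 98. 119.] [0.5078 0.0121 0.008 ]
ring [260.8 300.9] [84. 86.] [0.4783 0.1201 0.008 ]
ring [344.9 283.3] [87. 89.] [ 0.5122 -0.0442  0.008 ]
ring [288.5 295.9] [89. 93.] [0.4878 0.066  0.008 ]
ring [315.3 293.3] [100. 121.] [0.4928 0.0136 0.008 ]
ring [344.9 284.8] [90. 98.] [ 0.5092 -0.0443  0.008 ]
```

View pics/crops.png

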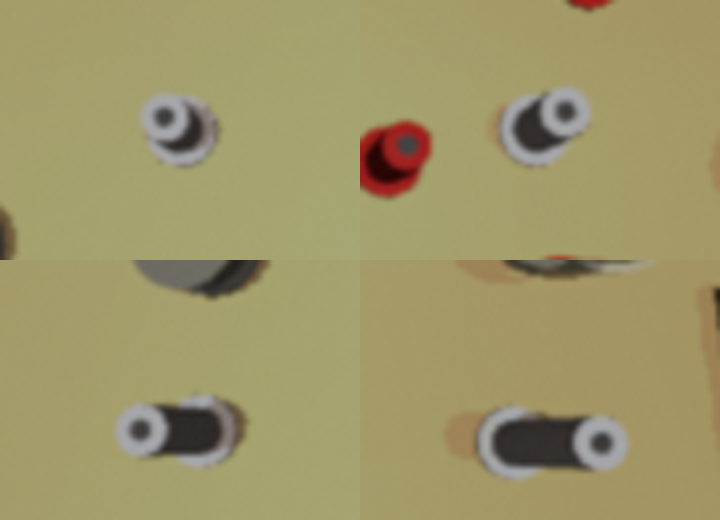

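The crops show four bare-metal posts standing upright, each with a grey ring cap, and depth tops of 42, 62, 82 and 102 mm (a constant +2 mm bias). That makes the posts 40 at (215,205), 60 at (429,215), 80 at (143,281) and 100 at (510,284). Only the one red post at (388,224) shows clearly in a crop. The ring row spans 167 mm against an expected 168, and the stop sits 47 mm past the right-hand ring. I'll turn the tool first so it closes across the strip.

>>> move_arm:
  rows: "0 0 10.68 0 0 0 0.086;0 0 10.68 0 0 0 0.086;0 0 10.68 0 0 0 0.086;0 0 10.68 0 0 0 0.086;0 0 10.68 0 0 0 0.086;0 0 10.68 0 0 0 0.086;0 0 0 0 0 0 0.086"

```text
t: 0.98
eef_pos: [0.1779, 0.6509, 0.2341]
ee_rot: [3.141, -0.001, -1.384]
force: [0.4, -0.3, -0.3]
width: 0.0859
gripper_force: 0.0
```

```bash
cat >> h.py <<'E'
from scipy.spatial.transform import Rotation as Ro
def go(x,y,z):
    s=arm.get_state(); R=Ro.from_euler("xyz",s["ee_rot"]).as_matrix()
    dl=R.T@(np.array([x,y,z])-s["eef_pos"]); print("t",round(s["t"],2),"pos",s["eef_pos"].round(4),"rot deg",np.degrees(s["ee_rot"]).round(2),"tool delta mm",(dl*1e3).round(1),"q",s["q"].round(2),"w",round(s["width"],4))
if __name__=="__main__":
    import sys; go(*map(float,sys.argv[1:4]))
E
python3 h.py .5186 .3287 .2
```

```text
t 0.97 pos [0.1779 0.6509 0.2341] rot deg [ 1.7998e+02 -5.0000e-02 -7.9300e+01] tool delta mm [ 379.8 -274.9   34.3] q [ 1.59  0.36  0.01 -0.   -1.22 -1.41] w 0.0859
```

>>> move_arm:
  rows: "0 0 0 0.04 -0.029 0.004 0.086;0 0 0 0.04 -0.029 0.004 0.086;0 0 0 0.04 -0.029 0.004 0.086;0 0 0 0.04 -0.029 0.004 0.086;0 0 0 0.04 -0.029 0.004 0.086;0 0 0 0.04 -0.029 0.004 0.086;0 0 0 0.04 -0.029 0.004 0.086;0 0 0 0.04 -0.029 0.004 0.086"

```text
t: 1.98
eef_pos: [0.466, 0.3781, 0.2024]
ee_rot: [-3.142, -0.0, -1.38]
force: [0.6, 0.3, -0.0]
width: 0.0864
gripper_force: 0.0
```

>>> move_arm:
  rows: "0 0 0 0.03 -0.022 0.002 0.086;0 0 0 0.03 -0.021 0 0.086;0 0 0 0 0 0 0.086;0 0 0 0 0 0 0.086"

```text
t: 2.48
eef_pos: [0.5182, 0.3283, 0.2004]
ee_rot: [3.141, -0.0, -1.383]
force: [-0.8, 0.1, -0.2]
width: 0.0859
gripper_force: 0.0
```

```bash
cat > w.py <<'E'
from h import *
import sys
# wrist: find cap tops at height z near expected xy
def top(x,y,h,name):
    s=arm.get_state(); im,d=arm.grab_frame("wrist"); cv2.imwrite(f"pics/{name}.png",im)
    K,W=cam("wrist",s); P=cloud(K,W,d)
    m=(d>0)&(abs(P[...,2]-h)<.006)&(np.hypot(P[...,0]-x,P[...,1]-y)<.03)
    c,_=cv2.findContours(m.astype(np.uint8),0,2); c=max(c,key=cv2.contourArea); (u,v),r=cv2.minEnclosingCircle(c)
    zm=np.median(P[m][:,2]); q=P[m]; print("px",round(u),round(v),"z",zm.round(4),"diam",np.ptp(q,0).round(4)[:2],"ray xy",plane(K,W,(u,v),h)[:2].round(4),"cloud mid",((q.min(0)+q.max(0))/2).round(4)[:2])
if __name__=="__main__":
    a=sys.argv; top(float(a[1]),float(a[2]),float(a[3]),a[4]); go(*map(float,a[5:8]))
E
python3 w.py .5186 .3287 .08 w80 .5186 .3287 .051
```

```text
px 325 232 z 0.0797 diam [0.0235 0.0235] ray xy [0.5163 0.3275] cloud mid [0.5161 0.3285]
t 2.52 pos [0.518  0.3287 0.2005] rot deg [179.99   0.   -79.24] tool delta mm [ 1.000e-01 -6.000e-01  1.495e+02] q [ 0.88  0.28 -0.18 -0.   -1.11 -0.7 ] w 0.0861
```

View pics/w80.png

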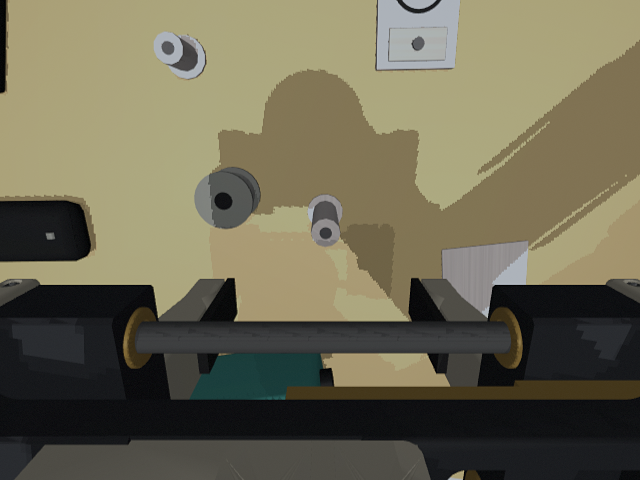

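The wrist view shows post_80's cap at (325,233), midway between the fingers at u≈225 and 420. The spool is at (225,198), clear of a narrowed gripper. Descending and gripping.

>>> move_arm:
  rows: "0 0 0 0 0.0015 0.03 0.05;0 0 0 0 0 0.04 0.05;0 0 0 0 0 0.04 0.05;0 0 0 0 0 0.0395 0.05;0 0 0 0 0 0 0.05;0 0 0 0 0 0 0.015;0 0 0 0 0 0 0.015;0 0 0 0 0 0 0.015"
  squeeze: 15

```text
t: 3.52
eef_pos: [0.5174, 0.3287, 0.0526]
ee_rot: [-3.14, 0.002, -1.385]
force: [-0.3, 0.7, 0.8]
width: 0.0254
gripper_force: 0.3
```

>>> move_arm:
  rows: "0 0 0 0 0 0 0.015;0 0 0 0 0 0 0.015;0 0 0 0 0 0 0.015"

```text
t: 3.9
eef_pos: [0.5174, 0.3286, 0.0524]
ee_rot: [-3.14, 0.001, -1.385]
force: [-2.6, 0.5, 6.5]
width: 0.0238
gripper_force: 15.0
```

```bash
python3 h.py .499 .0105 .185
```

```text
t 3.9 pos [0.5174 0.3286 0.0524] rot deg [-1.7991e+02  6.0000e-02 -7.9350e+01] tool delta mm [ 309.1   76.7 -133.1] q [ 0.88  0.43 -0.35  0.   -0.8  -0.7 ] w 0.0238
```

Gripped at 23.8 mm, 15 N. I'll lift, move most of the way and look at the rings from near.

>>> move_arm:
  rows: "0 0 0 0 0 -0.03 0.015;0 0 0 0 0 -0.05 0.015;0 0 0 0 0 -0.053 0.015;0 0 0 0.05 0.013 0 0.015;0 0 0 0.05 0.013 0 0.015;0 0 0 0.05 0.013 0 0.015;0 0 0 0.05 0.013 0 0.015;0 0 0 0 0.013 0 0.015"

```text
t: 4.9
eef_pos: [0.4892, 0.1165, 0.1841]
ee_rot: [3.141, -0.0, -1.389]
force: [-0.5, 0.2, -0.6]
width: 0.0233
gripper_force: 15.0
```

>>> move_arm:
  rows: "0 0 0 0 0 0 0.015;0 0 0 0 0 0 0.015"

```text
t: 5.15
eef_pos: [0.4903, 0.1205, 0.1843]
ee_rot: [-3.141, 0.0, -1.384]
force: [0.1, -0.6, -0.7]
width: 0.0233
gripper_force: 15.0
```

```bash
cat > rings.py <<'E'
from h import *
import sys
s=arm.get_state(); im,d=arm.grab_frame("wrist"); cv2.imwrite(f"pics/{sys.argv[1]}.png",im); K,W=cam("wrist",s)
g=cv2.resize(cv2.cvtColor(im,cv2.COLOR_BGR2GRAY),None,fx=2,fy=2,interpolation=cv2.INTER_CUBIC)
b=cv2.threshold(g,80,255,cv2.THRESH_BINARY_INV)[1]
for c in cv2.findContours(b,cv2.RETR_LIST,cv2.CHAIN_APPROX_NONE)[0]:
    if len(c)<60: continue
    e=cv2.fitEllipse(c); uv=((e[0][0]-.5)/2,(e[0][1]-.5)/2)
    p=plane(K,W,uv,.008)
    if e[1][1]/max(e[1][0],1)<1.3 and 60<e[1][0]<300 and cv2.contourArea(cv2.convexHull(c))>.93*np.pi/4*e[1][0]*e[1][1] and e[0][1]<560: print("ring px",np.round(uv,1),"ax",np.round(e[1],0),p.round(4))
go(.499,.0105,.185)
E
python3 rings.py r1
```

```text
ring px [338.6 217.2] ax [81. 83.] [0.4754 0.1192 0.008 ]
ring px [338.6 216.9] ax [90. 95.] [0.4754 0.1189 0.008 ]
ring px [338.1 157.4] ax [87. 90.] [0.4869 0.0644 0.008 ]
ring px [338.2 157.2] ax [ 99. 101.] [0.4869 0.0642 0.008 ]
ring px [337.8  90.9] ax [ 92. 100.] [0.4983 0.0094 0.008 ]
ring px [337.6  91. ] ax [104. 112.] [0.4984 0.0094 0.008 ]
ring px [337.2  17.6] ax [105. 117.] [ 0.5098 -0.0451  0.008 ]
t 5.2 pos [0.4903 0.1205 0.1841] rot deg [-179.98    0.    -79.3 ] tool delta mm [109.7  11.9  -0.9] q [ 0.63  0.12 -0.43  0.   -1.02 -0.44] w 0.0237
```

View pics/r1.png

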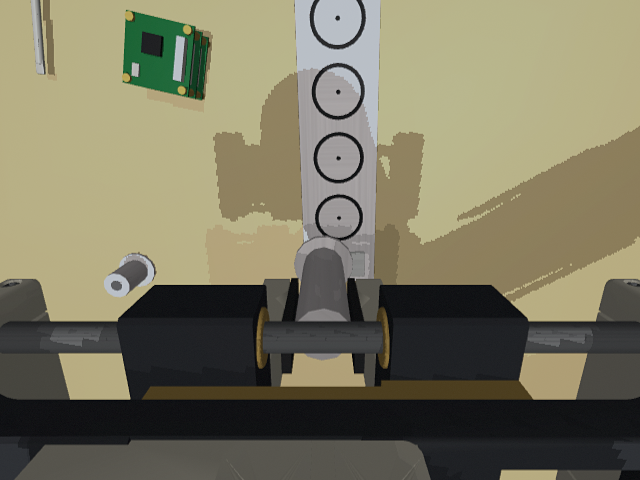

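The rings appear in a row at u≈338, v≈217, 157, 91 and 18, spaced 56.0 mm and within 3 mm of the top view. Post_80 hangs straight in the fingers; its ring is the one at (338,91).

>>> move_arm:
  rows: "0 0 0 0.037 0.004 0 0.015;0 0 0 0.037 0.004 0 0.015;0 0 0 0.0365 0.0045 0 0.015;0 0 0 0 0 0.04 0.015;0 0 0 0 0 0.04 0.015;0 0 0 0 0 0.03 0.015;0 0 0 0 0 0 0.015;0 0 0 0 0 0 0.015"

```text
t: 6.2
eef_pos: [0.4991, 0.0093, 0.0749]
ee_rot: [-3.141, -0.0, -1.384]
force: [0.4, 1.0, -1.3]
width: 0.0235
gripper_force: 15.0
```

```bash
python3 h.py .4985 .0097 .0608
```

```text
t 6.2 pos [0.4991 0.0093 0.0749] rot deg [-1.7995e+02 -1.0000e-02 -7.9290e+01] tool delta mm [-0.5  0.5 14.1] q [ 0.41  0.24 -0.58  0.   -0.75 -0.23] w 0.0235
```

>>> move_arm:
  rows: "0 0 0 -0.0005 0.0005 0.008 0.015;0 0 0 0 0 0.005 0.015;0 0 0 0 0 0.001 0.015;0 0 0 0 0 0 0.015"

```text
t: 6.7
eef_pos: [0.4975, 0.009, 0.0604]
ee_rot: [-3.141, -0.0, -1.385]
force: [-1.1, 1.3, 2.1]
width: 0.0236
gripper_force: 15.0
```

>>> move_arm:
  rows: "0 0 0 0 0 0 0.05;0 0 0 0 0 0 0.05;0 0 0 0 0 0 0.05;0 0 0 0 0 -0.04 0.05;0 0 0 0 0 -0.05 0.05;0 0 0 -0.04 0 -0.03 0.05;0 0 0 -0.03 0 0 0.05;0 0 0 0 0 0 0.05"

```text
t: 7.7
eef_pos: [0.4845, 0.0793, 0.1806]
ee_rot: [-3.14, 0.001, -1.383]
force: [0.2, -0.1, 0.2]
width: 0.0497
gripper_force: 0.0
```

```bash
python3 w.py .4985 .0095 .088 p80 .515 -.324 .235; python3 -c "
import cv2;im=cv2.imread('pics/p80.png');cv2.imwrite('pics/p80c.png',cv2.resize(im[60:300,200:480],None,fx=2,fy=2))"
```

```text
px 324 141 z 0.0878 diam [0.0234 0.0232] ray xy [0.4974 0.0091] cloud mid [0.4974 0.0092]
t 7.75 pos [0.4843 0.0785 0.1802] rot deg [-1.7998e+02  1.0000e-02 -7.9270e+01] tool delta mm [401.1  44.8 -54.9] q [ 0.56  0.1  -0.46 -0.   -1.01 -0.37] w 0.0498
```

View pics/p80c.png

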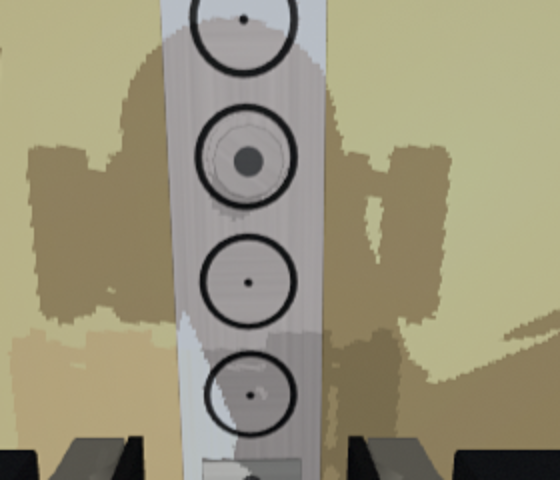

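Post_80 stands with an even margin inside its ring at crop (247,157), and by measurement it is about 1 mm off centre. Next is post_100.

>>> move_arm:
  rows: "0 0 0 0.05 0.0055 -0.01 0.05;0 0 0 0.05 0.0055 -0.01 0.05;0 0 0 0.05 0.0055 -0.01 0.05;0 0 0 0.05 0.0055 -0.01 0.05;0 0 0 0.05 0.0055 -0.005 0.05;0 0 0 0.05 0.0055 -0.01 0.05;0 0 0 0.05 0.0055 0 0.05;0 0 0 0.05 0.0055 0 0.05"

```text
t: 8.75
eef_pos: [0.5144, -0.3259, 0.2346]
ee_rot: [3.141, 0.0, -1.386]
force: [1.0, 0.6, 0.2]
width: 0.0503
gripper_force: 0.0
```

>>> move_arm:
  rows: "0 0 0 0 0 0 0.05;0 0 0 0 0 0 0.05"

```text
t: 9.0
eef_pos: [0.5142, -0.3241, 0.2342]
ee_rot: [3.14, 0.001, -1.387]
force: [-0.4, 0.1, -0.2]
width: 0.05
gripper_force: 0.0
```

```bash
python3 w.py .511 -.324 .1 w100 .511 -.324 .07
```

```text
px 328 224 z 0.0998 diam [0.0231 0.0234] ray xy [ 0.5099 -0.3274] cloud mid [ 0.5097 -0.3266]
t 9.05 pos [ 0.5145 -0.3234  0.2345] rot deg [ 1.7995e+02  3.0000e-02 -7.9400e+01] tool delta mm [ -0.    3.4 164.5] q [-0.24  0.25 -0.14 -0.   -1.18  0.43] w 0.0498
```

>>> move_arm:
  rows: "0 0 0 0.0025 0.0045 0.03 0.05;0 0 0 0 0 0.04 0.05;0 0 0 0 0 0.04 0.05;0 0 0 0 0 0.04 0.05;0 0 0 0 0 0.0145 0.05;0 0 0 0 0 0 0.05;0 0 0 0 0 0 0.015;0 0 0 0 0 0 0.015"

```text
t: 10.05
eef_pos: [0.5121, -0.327, 0.0722]
ee_rot: [-3.139, -0.001, -1.385]
force: [0.0, -0.1, -0.4]
width: 0.0356
gripper_force: 0.0
```

>>> move_arm:
  rows: "0 0 0 0 0 0 0.015;0 0 0 0 0 0 0.015;0 0 0 0 0 0 0.015;0 0 0 0 0 0 0.015"

```text
t: 10.55
eef_pos: [0.5116, -0.327, 0.0714]
ee_rot: [-3.141, -0.001, -1.385]
force: [-1.1, 0.8, 5.6]
width: 0.024
gripper_force: 15.0
```

```bash
python3 h.py .5095 -.0449 .2
```

```text
t 10.55 pos [ 0.5116 -0.327   0.0714] rot deg [-1.7995e+02 -4.0000e-02 -7.9360e+01] tool delta mm [-277.5  -50.2 -128.8] q [-0.25  0.4  -0.34  0.   -0.83  0.43] w 0.024
```

>>> move_arm:
  rows: "0 0 0 0 0 -0.03 0.015;0 0 0 0 0 -0.05 0.015;0 0 0 0 0 -0.049 0.015;0 0 0 -0.05 -0.009 0 0.015;0 0 0 -0.05 -0.009 0 0.015;0 0 0 -0.05 -0.009 0 0.015;0 0 0 -0.05 -0.009 0 0.015;0 0 0 -0.05 -0.009 0 0.015"

```text
t: 11.55
eef_pos: [0.5087, -0.0712, 0.1994]
ee_rot: [3.141, 0.0, -1.385]
force: [0.3, 0.3, -0.7]
width: 0.0233
gripper_force: 15.0
```

>>> move_arm:
  rows: "0 0 0 -0.0275 -0.005 0 0.015;0 0 0 0 0 0 0.015;0 0 0 0 0 0.04 0.015;0 0 0 0 0 0.04 0.015;0 0 0 0 0 0.03 0.015;0 0 0 0 0 0 0.015;0 0 0 0 0 0 0.015"

```text
t: 12.42
eef_pos: [0.5098, -0.0451, 0.0905]
ee_rot: [-3.141, -0.0, -1.385]
force: [-0.1, -0.8, -0.7]
width: 0.0236
gripper_force: 15.0
```

```bash
python3 h.py .5098 -.045 .0796
```

```text
t 12.43 pos [ 0.5098 -0.0451  0.0905] rot deg [-1.7995e+02 -2.0000e-02 -7.9380e+01] tool delta mm [-0.1 -0.  10.9] q [ 0.3   0.24 -0.53  0.   -0.8  -0.11] w 0.0236
```

>>> move_arm:
  rows: "0 0 0 0 0 0.006 0.015;0 0 0 0 0 0.004 0.015;0 0 0 0 0 0.001 0.015;0 0 0 0 0 0 0.015"

```text
t: 12.92
eef_pos: [0.5093, -0.0448, 0.0793]
ee_rot: [-3.141, -0.0, -1.385]
force: [-1.8, -0.9, 4.6]
width: 0.0238
gripper_force: 15.0
```

>>> move_arm:
  rows: "0 0 0 0 0 0 0.05;0 0 0 0 0 0 0.05;0 0 0 0 0 0 0.05;0 0 0 0 0 -0.04 0.05;0 0 0 0 0 -0.05 0.05;0 0 0 0 0 -0.05 0.05;0 0 0 0 0 0 0.05;0 0 0 0 0 0 0.05"

```text
t: 13.92
eef_pos: [0.5087, -0.0447, 0.2182]
ee_rot: [3.141, 0.0, -1.385]
force: [0.4, 0.4, -0.8]
width: 0.0498
gripper_force: 0.0
```

```bash
python3 w.py .5098 -.045 .108 p100 .6424 -.202 .2
```

```text
px 322 235 z 0.1078 diam [0.0232 0.0232] ray xy [ 0.5092 -0.0451] cloud mid [ 0.5091 -0.0444]
t 13.97 pos [ 0.5083 -0.0448  0.2175] rot deg [ 1.7991e+02  1.0000e-02 -7.9380e+01] tool delta mm [ 179.2 -102.8   17.3] q [ 0.3   0.1  -0.37 -0.   -1.1  -0.11] w 0.0498
```

Post_100 stands upright, cap at z 0.108 and within 1 mm of its ring. Now to post_60.

>>> move_arm:
  rows: "0 0 0 0.045 -0.026 0 0.05;0 0 0 0.045 -0.026 0 0.05;0 0 0 0.045 -0.026 0.009 0.05;0 0 0 0.044 -0.025 0.009 0.05;0 0 0 0 0 0 0.05;0 0 0 0 0 0 0.05"

```text
t: 14.72
eef_pos: [0.6425, -0.2018, 0.1984]
ee_rot: [3.138, 0.001, -1.386]
force: [-1.1, 0.1, -0.6]
width: 0.0504
gripper_force: 0.0
```

```bash
python3 w.py .6424 -.202 .06 w60 .6424 -.202 .034
```

```text
px 324 224 z 0.0598 diam [0.0234 0.0234] ray xy [ 0.6413 -0.2041] cloud mid [ 0.6411 -0.2035]
t 14.78 pos [ 0.6426 -0.2013  0.1994] rot deg [ 1.7988e+02  3.0000e-02 -7.9360e+01] tool delta mm [  0.7  -0.  165.4] q [-0.01  0.38 -0.04 -0.   -1.15  0.2 ] w 0.0498
```

View pics/w60.png

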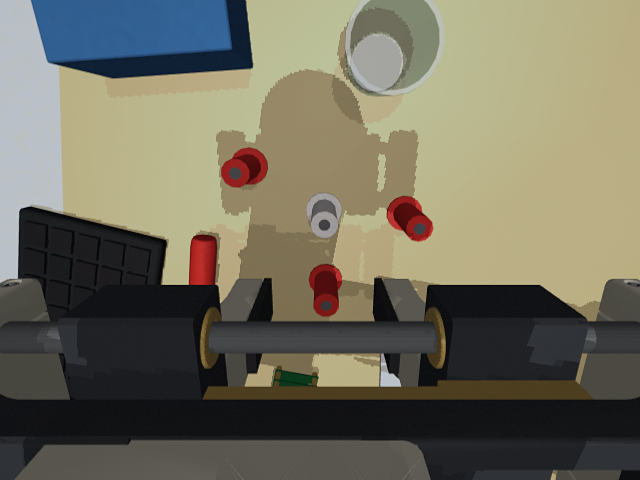

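The bare post_60 is at (324,224), with the three red look-alikes at (235,172), (418,229) and (325,305), all outside the finger sweep. Descending.

>>> move_arm:
  rows: "0 0 0 0.002 0.0015 0.03 0.044;0 0 0 0 0 0.04 0.044;0 0 0 0 0 0.04 0.044;0 0 0 0 0 0.04 0.044;0 0 0 0 0 0.015 0.044;0 0 0 0 0 0 0.044;0 0 0 0 0 0 0.015;0 0 0 0 0 0 0.015"

```text
t: 15.78
eef_pos: [0.6433, -0.204, 0.0374]
ee_rot: [-3.139, -0.001, -1.385]
force: [-0.4, -0.9, -0.0]
width: 0.0295
gripper_force: 0.0
```

>>> move_arm:
  rows: "0 0 0 0 0 0 0.015;0 0 0 0 0 0 0.015;0 0 0 0 0 0 0.015;0 0 0 0 0 0 0.015"

```text
t: 16.27
eef_pos: [0.6429, -0.204, 0.037]
ee_rot: [-3.14, -0.001, -1.385]
force: [-0.9, 1.3, 7.4]
width: 0.0237
gripper_force: 15.0
```

```bash
python3 h.py .4874 .0645 .19
```

```text
t 16.27 pos [ 0.6429 -0.204   0.037 ] rot deg [-1.7991e+02 -4.0000e-02 -7.9350e+01] tool delta mm [-292.5  102.9 -153.4] q [-0.02  0.53 -0.21  0.   -0.83  0.2 ] w 0.0237
```

>>> move_arm:
  rows: "0 0 0 0 0 -0.04 0.015;0 0 0 0 0 -0.055 0.015;0 0 0 0 0 -0.058 0.015;0 0 0 -0.05 0.0175 0 0.015;0 0 0 -0.05 0.0175 0 0.015;0 0 0 -0.05 0.0175 0 0.015;0 0 0 -0.05 0.0175 0 0.015;0 0 0 -0.05 0.0175 0 0.015"

```text
t: 17.27
eef_pos: [0.509, 0.0268, 0.1888]
ee_rot: [-3.141, 0.0, -1.386]
force: [0.4, 2.0, -0.4]
width: 0.0234
gripper_force: 15.0
```

>>> move_arm:
  rows: "0 0 0 -0.0425 0.0157 0 0.015;0 0 0 0 0 0 0.015;0 0 0 0 0 0.04 0.015;0 0 0 0 0 0.05 0.015;0 0 0 0 0 0.04 0.015;0 0 0 0 0 0 0.015;0 0 0 0 0 0 0.015"

```text
t: 18.15
eef_pos: [0.4879, 0.0645, 0.0598]
ee_rot: [-3.14, -0.0, -1.385]
force: [0.6, -0.2, -0.7]
width: 0.0235
gripper_force: 15.0
```

```bash
python3 h.py .4872 .0644 .0453
```

```text
t 18.15 pos [0.4879 0.0645 0.0598] rot deg [-179.93   -0.    -79.37] tool delta mm [-0.   0.8 14.5] q [ 0.53  0.25 -0.61  0.   -0.71 -0.35] w 0.0235
```

>>> move_arm:
  rows: "0 0 0 0 0.0003 0.008 0.015;0 0 0 0 0 0.0055 0.015;0 0 0 0 0 0.001 0.015;0 0 0 0 0 0 0.015"

```text
t: 18.65
eef_pos: [0.4868, 0.0647, 0.0449]
ee_rot: [-3.141, 0.0, -1.385]
force: [-1.9, -0.8, 6.3]
width: 0.0235
gripper_force: 15.0
```

>>> move_arm:
  rows: "0 0 0 0 0 0 0.05;0 0 0 0 0 0 0.05;0 0 0 0 0 0 0.05;0 0 0 0 0 -0.04 0.05;0 0 0 0 0 -0.05 0.05;0 0 0 0 0 -0.05 0.05;0 0 0 0 0 0 0.05;0 0 0 0 0 0 0.05"

```text
t: 19.65
eef_pos: [0.4861, 0.0644, 0.1837]
ee_rot: [3.142, 0.0, -1.386]
force: [-0.4, -0.4, -0.5]
width: 0.05
gripper_force: 0.0
```

```bash
python3 w.py .487 .0644 .068 p60 .668 .213 .185
```

```text
px 322 234 z 0.0677 diam [0.0235 0.0237] ray xy [0.4869 0.0648] cloud mid [0.4869 0.0658]
t 19.7 pos [0.4858 0.0642 0.1831] rot deg [ 1.7991e+02 -1.0000e-02 -7.9380e+01] tool delta mm [-112.7 -206.5   -2.2] q [ 0.53  0.1  -0.46 -0.   -1.02 -0.35] w 0.05
```

Post_60 is placed within 1 mm. Last is post_40.

>>> move_arm:
  rows: "0 0 0 -0.0225 -0.041 0 0.05;0 0 0 -0.0225 -0.041 0 0.05;0 0 0 -0.0225 -0.041 0 0.05;0 0 0 -0.0225 -0.041 0 0.05;0 0 0 -0.0225 -0.0425 0 0.05;0 0 0 0 0 0 0.05;0 0 0 0 0 0 0.05"

```text
t: 20.58
eef_pos: [0.6678, 0.2127, 0.1816]
ee_rot: [3.138, -0.001, -1.385]
force: [0.5, -0.2, -0.5]
width: 0.0495
gripper_force: 0.0
```

```bash
python3 w.py .667 .213 .04 w40 .667 .213 .017
```

```text
px 324 225 z 0.0397 diam [0.0231 0.0234] ray xy [0.666 0.212] cloud mid [0.6659 0.2126]
t 20.62 pos [0.6678 0.2125 0.1826] rot deg [ 1.7985e+02 -5.0000e-02 -7.9370e+01] tool delta mm [ -0.8   0.3 165.6] q [ 0.59  0.43  0.01 -0.   -1.15 -0.4 ] w 0.0504
```

>>> move_arm:
  rows: "0 0 0 0 0.0015 0.03 0.05;0 0 0 0 0 0.04 0.05;0 0 0 0 0 0.04 0.05;0 0 0 0 0 0.04 0.05;0 0 0 0 0 0.015 0.05;0 0 0 0 0 0 0.05;0 0 0 0 0 0 0.015;0 0 0 0 0 0 0.015"

```text
t: 21.62
eef_pos: [0.6682, 0.2133, 0.0209]
ee_rot: [-3.139, 0.001, -1.385]
force: [-0.2, 0.9, -0.5]
width: 0.0352
gripper_force: 0.0
```

>>> move_arm:
  rows: "0 0 0 0 0 0 0.015;0 0 0 0 0 0 0.015;0 0 0 0 0 0 0.015;0 0 0 0 0 0 0.015"

```text
t: 22.12
eef_pos: [0.6675, 0.213, 0.02]
ee_rot: [-3.141, 0.0, -1.385]
force: [-2.4, 0.1, 5.7]
width: 0.0238
gripper_force: 15.0
```

```bash
python3 h.py .4756 .1191 .15
```

```text
t 22.12 pos [0.6675 0.213  0.02  ] rot deg [-1.7995e+02  1.0000e-02 -7.9350e+01] tool delta mm [  56.8  205.9 -130.2] q [ 0.59  0.58 -0.16  0.   -0.83 -0.4 ] w 0.0238
```

>>> move_arm:
  rows: "0 0 0 0 0 -0.04 0.015;0 0 0 0 0 -0.05 0.015;0 0 0 0 0 -0.04 0.015;0 0 0 0.0115 0.041 0 0.015;0 0 0 0.0115 0.041 0 0.015;0 0 0 0.0115 0.041 0 0.015;0 0 0 0.0115 0.041 0 0.015;0 0 0 0.0108 0.0418 0 0.015"

```text
t: 23.12
eef_pos: [0.4741, 0.1183, 0.1489]
ee_rot: [3.142, 0.0, -1.385]
force: [-0.3, 0.9, -0.7]
width: 0.0232
gripper_force: 15.0
```

>>> move_arm:
  rows: "0 0 0 0 0 0 0.015;0 0 0 0 0 0.03 0.015;0 0 0 0 0 0.04 0.015;0 0 0 0 0 0.035 0.015;0 0 0 0 0 0 0.015;0 0 0 0 0 0 0.015"

```text
t: 23.88
eef_pos: [0.4764, 0.1196, 0.045]
ee_rot: [-3.141, 0.0, -1.385]
force: [0.2, -0.2, -0.8]
width: 0.0235
gripper_force: 15.0
```

```bash
python3 h.py .4756 .1191 .0283
```

```text
t 23.88 pos [0.4764 0.1196 0.045 ] rot deg [-179.95    0.    -79.34] tool delta mm [ 0.3  0.9 16.7] q [ 0.65  0.27 -0.62  0.   -0.67 -0.46] w 0.0235
```

>>> move_arm:
  rows: "0 0 0 0 0.0003 0.009 0.015;0 0 0 0 0 0.0065 0.015;0 0 0 0 0 0.001 0.015;0 0 0 0 0 0 0.015"

```text
t: 24.38
eef_pos: [0.4753, 0.1191, 0.028]
ee_rot: [-3.141, 0.0, -1.385]
force: [-1.5, 1.0, 3.1]
width: 0.0239
gripper_force: 15.0
```

>>> move_arm:
  rows: "0 0 0 0 0 0 0.05;0 0 0 0 0 0 0.05;0 0 0 0 0 0 0.05;0 0 0 0 0 -0.04 0.05;0 0 0 0 0 -0.05 0.05;0 0 0 0 0 -0.05 0.05;0 0 0 -0.04 0 -0.04 0.05;0 0 0 -0.04 0 0 0.05"

```text
t: 25.38
eef_pos: [0.4618, 0.1994, 0.2114]
ee_rot: [-3.135, 0.003, -1.386]
force: [-0.3, -0.1, -0.8]
width: 0.0497
gripper_force: 0.0
```

>>> move_arm:
  rows: "0 0 0 -0.03 0 0 0.05;0 0 0 0 0 0 0.05;0 0 0 0 0 0 0.05"

```text
t: 25.75
eef_pos: [0.4546, 0.2268, 0.2073]
ee_rot: [3.141, -0.0, -1.385]
force: [0.5, -0.7, -0.2]
width: 0.05
gripper_force: 0.0
```

```bash
python3 w.py .4756 .1191 .048 end .4 .2 .2; for a in ".487 .0644 .068" ".498 .0094 .088" ".5098 -.045 .108"; do python3 w.py $a end 0 0 0|head -1; done
python3 - <<'E'
from h import *
a,b=cv2.imread('pics/top0.png'),arm.grab_frame("top")[0]
w=cv2.imread('pics/end.png')[0:330,180:460]
cv2.imwrite('pics/fin.png',np.hstack([cv2.resize(w,(424,500)),cv2.resize(b[180:340,220:340],(375,500))]))
d=cv2.absdiff(a,b).max(2); print("board diff",d[203:232,302:331].mean())
E
```

```text
px 322 90 z 0.0477 diam [0.023  0.0233] ray xy [0.4753 0.1194] cloud mid [0.4755 0.1192]
t 25.8 pos [0.4548 0.2265 0.2073] rot deg [ 1.7997e+02 -2.0000e-02 -7.9380e+01] tool delta mm [16.  58.7  7.4] q [ 0.85  0.1  -0.39  0.   -1.08 -0.66] w 0.0502
px 320 9 z 0.0677 diam [0.0234 0.0176] ray xy [0.4863 0.0679] cloud mid [0.4867 0.069 ]
board diff 16.029726516052317Traceback (most recent call last):
  File "w.py", line 11, in <module>
    a=sys.argv; top(float(a[1]),float(a[2]),float(a[3]),a[4]); go(*map(float,a[5:8]))
                ~~~^^^^^^^^^^^^^^^^^^^^^^^^^^^^^^^^^^^^^^^^^^
  File "w.py", line 8, in top
    c,_=cv2.findContours(m.astype(np.uint8),0,2); c=max(c,key=cv2.contourArea); (u,v),r=cv2.minEnclosingCircle(c)
                                                    ~~~^^^^^^^^^^^^^^^^^^^^^^^
ValueError: max() iterable argument is empty
Traceback (most recent call last):
  File "w.py", line 11, in <module>
    a=sys.argv; top(float(a[1]),float(a[2]),float(a[3]),a[4]); go(*map(float,a[5:8]))
                ~~~^^^^^^^^^^^^^^^^^^^^^^^^^^^^^^^^^^^^^^^^^^
  File "w.py", line 8, in top
    c,_=cv2.findContours(m.astype(np.uint8),0,2); c=max(c,key=cv2.contourArea); (u,v),r=cv2.minEnclosingCircle(c)
                                                    ~~~^^^^^^^^^^^^^^^^^^^^^^^
ValueError: max() iterable argument is empty
```

View pics/fin.png

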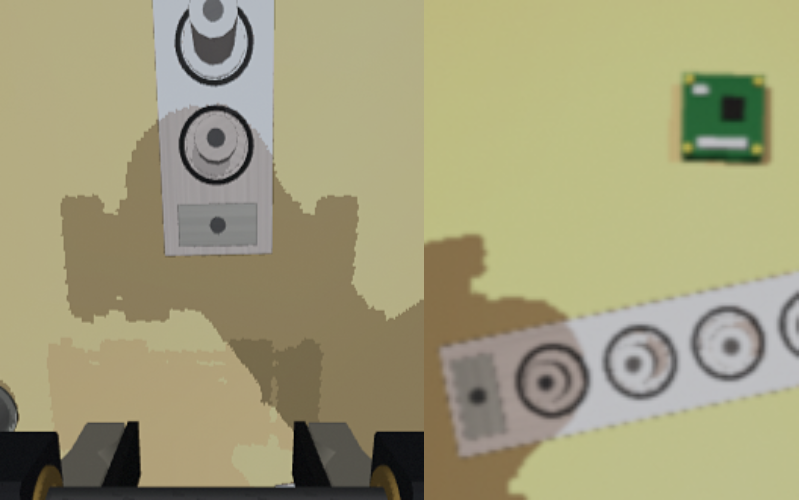

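The posts stand centred in their rings in the wrist half (216,145 and 213,45) and in the top half. The board stack looks unchanged; I'll confirm it and the four tops by depth, then hand in.

Run:
```python
from h import *
K,W=cam("top"); P=cloud(K,W,arm.grab_frame("top")[1]); ok=True
for x,y,h,r,e in((.4783,.1201,.05,.02,.004),(.4886,.0651,.07,.02,.004),(.4989,.0105,.09,.02,.004),(.509,-.0443,.11,.02,.004),(.637,.0139,.048,.04,.003)):
    q=P[(abs(P[...,2]-h)<.006)&(np.hypot(P[...,0]-x,P[...,1]-y)<r)]; c=q.mean(0); print(c.round(4),len(q)); ok&=np.hypot(c[0]-x,c[1]-y)<e and len(q)>80
print(ok)
if ok: print(arm.job_done())
```

```text
[0.4778 0.1197 0.0483] 124
[0.4893 0.0666 0.0683] 131
[0.4994 0.0098 0.0883] 138
[ 0.5109 -0.0431  0.1083] 147
[0.6385 0.014  0.0448] 591
True
the job is handed in; nothing more can be done
None
```

The four posts stand free and upright on their ring marks, 100, 80, 60 and 40 mm in order from the black end stop. By camera each is within about 2 mm of centre and the board stack shows no shift beyond measurement error; the job was handed in at about 26 s.

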